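# Shut the gold analyser and start the measurement

## Robot

A 7-joint arm with a two-finger parallel gripper is mounted at the origin on the work surface. World frame = base frame: x ahead of the robot, y to its left, z up, the work surface at z = 0. Lengths are in m, angles in rad, forces in N, time in s.
With the tool pointing down it reaches from about 0.4 to 0.85 m from the base axis. Payload 4.4 kg.
Tool frame: the origin (TCP) lies midway between the tips of the shut fingers; the grasp point (between the pads) lies 19 mm behind it; z points along the fingers, y is the direction in which the jaws open and shut (so a half turn about z gives the same grasp; the last joint's range is limited). The gripper opens to 94 mm and grips with 3 to 60 N. Pads are 16 mm wide; open, the fingers measure 119 mm over their backs; the gripper's body (75 mm by 177 mm) begins 78 mm behind the grasp point.
Start: joints at [-1.295, 0.628, 0.038, 1.517, -0.027, 0.996, -0.02], TCP at [0.218, 0.612, 0.205] pointing down, gripper open.
Joint ranges: [-3.06, 3.06], [-0.37, 2.12], [-1.25, 1.32], [0.18, 2.47], [-1.1, 4.24], [0.23, 1.98], [-2.94, 2.94]. Speed limits (rad/s): [2.57, 2.57, 3.14, 3.14, 3.14, 3.14, 3.14].

## Interface

Orientations are given as a unit quaternion [x, y, z, w].
In Python, from station import sensors, vision, manip gives the robot as it stands.
- The arm moves only by the tool servo_tool, never from a script. Its argument "targets" is a list of rows, each an object with "hand": the closure in counts, from 0 (fully open) to 255 (shut); "translation": the shift along the world's x, y, z in mm, a list of three; "twist": the turn, a rotation vector about the world's x, y, z in degrees, a list of three. A call has 1 to 12 rows; each row shifts and turns the commanded pose from where the row before left it; what a row does not reach is not made up. A row lasts 1/8 s, in which the tool goes at most 62.5 mm and 10.7 degrees, less where a joint would pass 70% of its speed; a pose out of reach is approached as far as the arm can. A call with a gripper value outside its range is refused whole. The fingers move at their own pace and stop on an object; "grip_force" is the grip in N (left out, the last holds). Time passes only in rows, so rows that do not move let the fingers close. It gives the time, the measured TCP pose, the force and the opening at its end, in the units of the state.
- sensors.get_obs(): the state, without advancing time (a new reading comes with each control period).
- vision.camera(name): name is "scene" or "top" or "wrist"; returns (picture, depth): 384x512x3 uint8, red, green, blue; 384x512 float32, m along the optical axis (not along the pixel's ray), 0 where there is no reading.
- vision.get_calibration(name): a dict with "fx", "fy", "cx", "cy" (pixels), "distortion" ([k1, k2, p1, p2, k3] as OpenCV has them; the pictures are not rectified), "origin" and "attitude" of the camera in the world. Camera axes: x right, y down, z forward; pixel columns grow to the right and rows downward; lengths in m; the calibration is good to about 2 mm. A picture is of the moment at which its call begins: read the wrist's pose just before it. get_calibration takes no time and is no camera call; for the wrist camera it gives the pose at the moment of the call.
- manip.hand_in(): hands the job in, once; it reports no verdict.
The state is a dict: "time_s": time; "joint_positions": joint angles; "qvel": joint speeds; "joint_torque": joint torques, N m; "tcp_pos": TCP position; "ee_rot": TCP orientation; "wrist_force": force on the tool from outside, world axes, zero at the start; "ft_torque": the same for the moment, N m; "width": opening from 0.0 (shut) to 1.0 (fully open).
Only numpy, scipy, OpenCV 4.12 (cv2) and the standard library are available. Lean on these libraries where they do the work, as an engineer would, in place of code of your own. Each camera call takes 0.05 s, during which the arm holds its last target. There are 200 camera calls.

## Task

The gold sample is already on the measuring window of the bench analyser. Lower the lid gently until it is fully shut, then press the green start button on the sloping front panel all the way down and let it come back up. Do not press start while the lid is open, keep off the red stop button, and leave the sample and everything else on the bench where they lie.

Things in the scene. Friction and masses are not known exactly. Their poses are not given: they have to be found in the camera images.
- analyser: Fixed grey bench analyser, 260 wide, 366 deep, 187 mm high shut. Origin on the bench under the chamber; x from its front to its rear, z up. Chamber x -100 to 90 mm, open top at z 160; rear housing x 90 to 200, z 187. Front console 240 mm wide: key panel slopes up from x -166, z 12 to x -98, z 69 mm. Shut lid's lip overhangs the panel to x -133 mm at z 160 to 187. Place and yaw vary.
- lid (a joint): Opening angle of the lid, rad: 0 shut, 1.0 at its stop; starts 0.45 to 0.8. Grey plate 206 mm deep, 260 wide, 27 thick, white inset on top, black grip pad on the front lip. Hinged at the rear of the chamber, it swings up and to the rear; a stiff damped hinge holds it wherever it is left. Pushing it down near the front edge takes about 2 to 6 N.
- lid_push (a point): Point on the lid's outer (top) face, on its middle line, 31 mm behind its front edge. The frame turns with the lid: z out of the top face, y along the hinge, x from the front edge towards the hinge. The hinge axis passes at x +185 mm, z -22 mm of this frame. With the lid shut the point is 187 mm above the bench.
- start (a joint): Travel of the green start button, m: 0 up, 0.006 fully down. It is sprung: 1.5 N starts it, 5 N holds it fully down; it comes back by itself.
- start_top (a point): Centre of the top of the green start cap (32 mm across, 10 mm proud of a 48 mm black bezel), about 61 mm above the bench, at the panel's -y end. z points out along the button's axis, 40 degrees from vertical, towards the front: press along -z. y runs along the panel. The shut lid's lip is 100 mm above: no room for the gripper's body there, so come in along the axis.
- stop (a joint): Travel of the red stop button, m: 0 up, 0.006 fully down. Cap 24 mm across, in a black bezel 40 mm across, 90 mm from the start button along the panel's +y. Not to be pressed.
- window (a point): Centre of the measuring window on the stage inside the chamber, where the sample lies.
- sample: Loose gold disc, 28 mm across, 5 mm thick, on the measuring window inside the chamber; origin at the centre of its underside. Must stay there.
- disc_a: Loose silver reference disc, 24 mm across, 6 mm thick, on the bench in front of the analyser.
- disc_b: Loose white reference disc, 28 mm across, 8 mm thick, on the bench in front of the analyser.
- needle_case: Loose clear case of test needles, 165 x 22 mm, 13 mm high, on the bench in front of the analyser.
- tweezers: Loose steel tweezers, about 120 mm long, 8 mm high, on the bench in front of the analyser.
- mouse: Loose black computer mouse, 112 x 60 mm, 38 mm high, on a blue fixed pad.
- tray: Loose dark wooden jewellery tray, 130 x 170 mm, 22 mm high.
- loupe: Loose folded steel loupe, about 72 mm long, 12 mm high, lying on top of the analyser's rear housing.

How it is judged:
On the way, in this order (a step that is already met when the one before it is completed fails the run):
1. the lid is fully shut, with the start button up (value of joint lid below 0.03 rad and value of joint start below 0.0015 m), for 0.2 s.
2. the start button is pressed fully down with the lid shut (value of joint start above 0.0052 m and value of joint lid below 0.03 rad), for 0.1 s.
At the end, for the whole second after the job is handed in: Lid shut (under 0.03 rad, about 6 mm at its front edge); start has been pressed over 5.2 of 6 mm for 0.1 s with the lid shut and is up again (under 1 mm); stop is up; the sample rests within 16 mm of the window's centre; every other loose thing is within 20 mm of its start (value of joint lid below 0.03 rad and value of joint each of start, stop below 0.001 m and distance between sample and window below 0.016 m and linear speed of sample below 0.02 m/s and distance of each of disc_a, disc_b, needle_case, tweezers, mouse, tray, loupe from where it was at the start of the episode below 0.02 m); the robot touches nothing.
It fails at once if start pressed while the lid is open (value of joint start above 0.003 m and value of joint lid above 0.05 rad).
It fails at once if the red stop button pressed (value of joint stop above 0.003 m).
It fails at once if the lid slammed (its front edge moving down faster than about 0.5 m/s) (velocity of joint lid below -2.5 rad/s).
It fails at once if the sample knocked off the window (distance between sample and window above 0.02 m).
It fails at once if a bystander shifted by more than 20 mm (distance of any of disc_a, disc_b, needle_case, tweezers, mouse, tray, loupe from where it was at the start of the episode above 0.02 m).
It also fails if it takes over 48 s, if anything falls off the work surface, if the arm or the gripper's body presses on something with over 40 N, if the wrist force passes 120 N, or if a joint passes its speed limit or range.

## Working session

There is one attempt and no reset: what is moved stays moved. The work goes in short steps, Python scripts to look and compute and a tool call to move; the robot and the scene stay as the last step left them, time stands still between calls to the robot, and variables do not carry over. Pictures are saved under pics/ and viewed, about 8 in all and at most 12, crops included, and the job is handed in when it is done.

Besides the shell and the picture viewer there is one more tool, called after "Call:" by a JSON object that holds its "method" and its "body". servo_tool: Moves the arm, as the interface text tells. Its arguments: {"type":"object","properties":{"targets":{"type":"array"},"grip_force":{"type":"number"}},"required":["targets"]}

```bash
ls; mkdir -p pics
cat > h.py <<'E'
import numpy as np, cv2
from scipy.spatial.transform import Rotation as R
from station import sensors, vision, manip
def grab(n):
    c=vision.get_calibration(n); im,d=vision.camera(n); return im,d,c
def att(c):
    a=np.array(c["attitude"],float)
    return a if a.shape==(3,3) else R.from_quat(a).as_matrix()
def points(d,c):
    h,w=d.shape; K=np.array([[c["fx"],0,c["cx"]],[0,c["fy"],c["cy"]],[0,0,1]])
    uv=np.stack(np.meshgrid(np.arange(w),np.arange(h)),-1).reshape(-1,1,2).astype(np.float64)
    n=cv2.undistortPoints(uv,K,np.array(c["distortion"],float)).reshape(h,w,2)
    P=np.dstack([n*d[...,None],d])
    return P@att(c).T+np.array(c["origin"])
E
python3 - <<'E'
from h import *
for n in("scene","top"):
    im,d,c=grab(n); print(c); cv2.imwrite(f"pics/{n}0.png",im[...,::-1]); np.savez(f"{n}0.npz",im=im,d=d,P=points(d,c))
print(sensors.get_obs())
E
```

```text
pics
{'fx': 452.52060320159933, 'fy': 452.52060320159933, 'cx': 265.01129214944393, 'cy': 188.4026689137418, 'distortion': array([-0.01540097,  0.        ,  0.        ,  0.        ,  0.        ]), 'origin': array([1.17401014, 0.52933561, 0.9609009 ]), 'attitude': array([ 0.39612115,  0.83875847, -0.33976266, -0.15534991])}
{'fx': 404.4773750307779, 'fy': 404.4773750307779, 'cx': 255.75100160302875, 'cy': 183.59530024618783, 'distortion': array([-0.10427984,  0.        ,  0.        ,  0.        ,  0.        ]), 'origin': array([0.48426988, 0.00732645, 1.33826006]), 'attitude': array([-0.69915155,  0.71301803, -0.02958334,  0.04378611])}
{'time_s': 0.1, 'joint_positions': array([-1.29482242,  0.62922119,  0.03844914,  1.51821552, -0.02700624,
        0.99630785, -0.0200177 ]), 'qvel': array([ 0.00290249, -0.00217578, -0.00143655, -0.00245824, -0.00014638,
       -0.00189967, -0.00089355]), 'joint_torque': array([ 2.29823163e-03, -5.50800455e+01,  1.14708960e+00, -1.87119162e+01,
       -5.22185967e-02,  1.91625935e-02,  4.66115739e-05]), 'tcp_pos': array([0.21763206, 0.61187592, 0.20468397]), 'ee_rot': array([ 1.70067952e-01,  9.85431999e-01, -8.05998847e-04, -1.33594782e-04]), 'wrist_force': array([-0.28312062, -0.22870826,  0.437285  ]), 'ft_torque': array([-0.04231169, -0.03032259,  0.04924681]), 'width': 1.0003570834042932}
```

View pics/scene0.png

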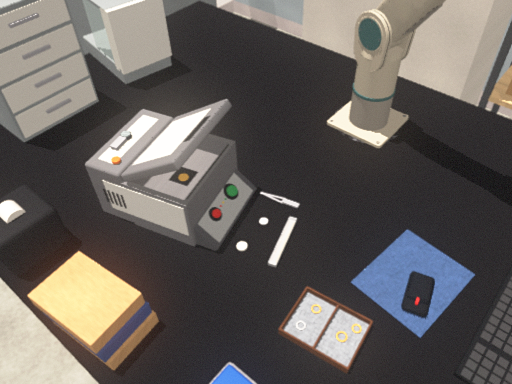

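View pics/top0.png

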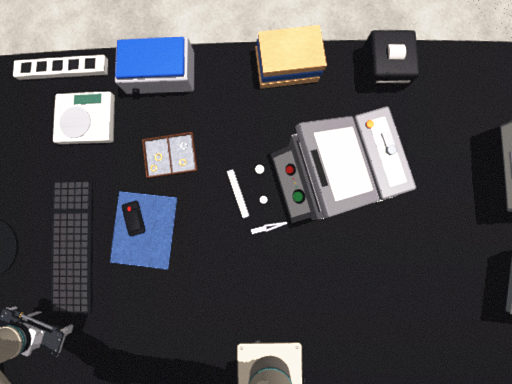

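The scene view shows green at (232,190), red at (216,213) and the lid open. In the top view, green is at (299,197), red at (290,169), and the lid's white inset is around (345,165). The analyser's front faces world +y.

Run:
```python
from h import *
for n,gb in(("scene",(232,190)),("top",(299,197))):
    z=np.load(n+"0.npz"); im,d,P=z["im"],z["d"],z["P"]
    hsv=cv2.cvtColor(im,cv2.COLOR_RGB2HSV)
    H,S,V=[hsv[...,i].astype(int) for i in range(3)]
    u,v=np.meshgrid(np.arange(512),np.arange(384))
    near=np.hypot(u-gb[0],v-gb[1])<45
    for nm,m in(("green",(H>45)&(H<90)&(S>110)&near),("red",((H<8)|(H>172))&(S>140)&near)):
        Q=P[m&(d>0)]; Q=Q[np.abs(Q-np.median(Q,0)).max(1)<.03]
        print(n,nm,len(Q),np.median(Q,0).round(4),Q.mean(0).round(4), "px",u[m].mean().round(1),v[m].mean().round(1))
# lid white inset in both
for n,box in(("top",(318,130,372,205)),("scene",(130,105,215,170))):
    z=np.load(n+"0.npz"); im,d,P=z["im"],z["d"],z["P"]
    x0,y0,x1,y1=box; m=np.zeros(d.shape,bool); m[y0:y1,x0:x1]=1
    m&=(im.min(2)>(190))&(d>0)
    Q=P[m]; 
    for _ in range(4):
        c=Q.mean(0); n_=np.linalg.svd(Q-c,full_matrices=False)[2][2]; n_*=np.sign(n_[2]); r=(Q-c)@n_; Q=Q[abs(r)<max(.004,2*r.std())]
    print(n,len(Q),"c",c.round(4),"n",n_.round(4),"std",r.std().round(4),"tilt",np.degrees(np.arccos(n_[2])).round(1),"yaw",np.degrees(np.arctan2(n_[1],n_[0])).round(1), 'z',Q[:,2].min(),Q[:,2].max())
z=np.load("top0.npz");P=z["P"]
for a in[(312,165),(308,150),(322,205),(303,130),(320,168),(319,215)]: print(a,P[a[1],a[0]].round(3))
```

```text
scene green 94 [ 0.5755 -0.0964  0.0605] [ 0.5759 -0.0965  0.0599] px 231.3 190.3
scene red 68 [ 0.6625 -0.0727  0.0589] [ 0.6618 -0.0727  0.0587] px 215.9 213.0
top green 91 [ 0.5754 -0.1008  0.0611] [ 0.5755 -0.1004  0.0606] px 297.8 196.0
top red 58 [ 0.6614 -0.0758  0.0602] [ 0.6612 -0.0766  0.0597] px 289.5 169.3
top 2710 c [ 0.6507 -0.215   0.2413] n [ 0.1378 -0.5152  0.8459] std 0.0015 tilt 32.2 yaw -75.0 z 0.18147067812402384 0.28378613707854483
scene 1583 c [ 0.6529 -0.2409  0.2295] n [ 0.1482 -0.4022  0.9035] std 0.0063 tilt 25.4 yaw -69.8 z 0.18138677969981154 0.2813084478758495
(312, 165) [ 0.638 -0.12   0.298]
(308, 150) [ 0.679 -0.111  0.293]
(322, 205) [ 0.535 -0.144  0.285]
(303, 130) [ 0.733 -0.1    0.294]
(320, 168) [ 0.631 -0.142  0.288]
(319, 215) [ 0.512 -0.152  0.159]
```

Call:
{"method": "servo_tool", "body": {"targets": [{"hand": 255,"translation": [0,0,50],"twist": [0,0,0]},{"hand": 255,"translation": [0,0,50],"twist": [0,0,0]},{"hand": 255,"translation": [0,0,50],"twist": [0,0,0]},{"hand": 255,"translation": [26,-47,3],"twist": [0,0,-3.5]},{"hand": 255,"translation": [26,-47,3],"twist": [0,0,-3.5]},{"hand": 255,"translation": [26,-47,3],"twist": [0,0,-3.5]},{"hand": 255,"translation": [26,-47,3],"twist": [0,0,-3.5]},{"hand": 255,"translation": [26,-47,3],"twist": [0,0,-3.5]},{"hand": 255,"translation": [26,-47,3],"twist": [0,0,-3.5]},{"hand": 255,"translation": [26,-47,3],"twist": [0,0,-3.5]},{"hand": 255,"translation": [26,-47,3],"twist": [0,0,-3.5]},{"hand": 255,"translation": [0,0,0],"twist": [0,0,0]}], "grip_force": 20}}

```text
time_s: 1.6
tcp_pos: [0.4279, 0.2319, 0.3798]
ee_rot: [0.407, 0.913, -0.0, 0.001]
wrist_force: [-0.8, 0.7, -0.2]
width: 0.003
```

Call:
{"method": "servo_tool", "body": {"targets": [{"hand": 255,"translation": [26,-47,0],"twist": [0,0,-3.3]},{"hand": 255,"translation": [26,-47,0],"twist": [0,0,-3.3]},{"hand": 255,"translation": [26,-47,0],"twist": [0,0,-3.3]},{"hand": 255,"translation": [26,-47,0],"twist": [0,0,-3.3]},{"hand": 255,"translation": [26,-47,0],"twist": [0,0,-3.3]},{"hand": 255,"translation": [26,-47,0],"twist": [0,0,-3.3]},{"hand": 255,"translation": [26,-47,0],"twist": [0,0,-3.3]},{"hand": 255,"translation": [25,-48,0],"twist": [0,0,-3.3]},{"hand": 255,"translation": [0,0,0],"twist": [0,0,0]},{"hand": 255,"translation": [0,0,0],"twist": [0,0,0]}]}}

```text
time_s: 2.85
tcp_pos: [0.6329, -0.1389, 0.3786]
ee_rot: [0.601, 0.799, 0.0, -0.001]
wrist_force: [-0.4, 0.6, -0.2]
width: 0.005
```

Run:
```python
from h import *
im,d,c=grab("wrist"); P=points(d,c); np.savez("w1.npz",im=im,d=d,P=P); cv2.imwrite("pics/w1.png",im[...,::-1])
o=sensors.get_obs(); print(o["tcp_pos"],R.from_quat(o["ee_rot"]).as_matrix().round(3),o["joint_positions"].round(3))
```

```text
[ 0.63287308 -0.13823661  0.37902819] [[-0.279  0.96  -0.001]
 [ 0.96   0.279  0.002]
 [ 0.002 -0.    -1.   ]] [-0.103  0.545  0.51   1.257 -0.261  1.405  0.67 ]
```

View pics/w1.png

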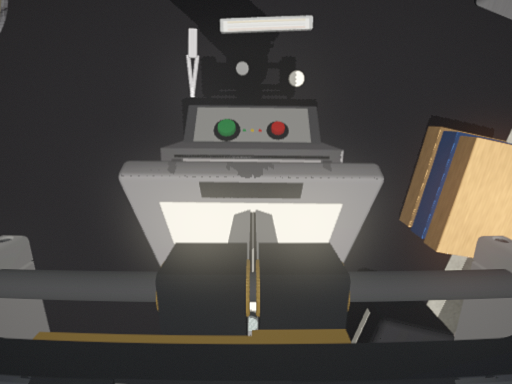

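The wrist view shows green at (227,128), red at (278,129) and the lip pad at (252,188). The fingers line up with the lid's middle. I'll refine the measurements from this view.

Run:
```python
from h import *
z=np.load("w1.npz"); im,d,P=z["im"],z["d"],z["P"]
hsv=cv2.cvtColor(im,cv2.COLOR_RGB2HSV).astype(int);H,S=hsv[...,0],hsv[...,1]
b=np.zeros(d.shape,bool); b[115:145,205:295]=1
g={}
for nm,m in(("g",(H>45)&(H<90)&(S>110)&b),("r",((H<8)|(H>172))&(S>140)&b)):
    Q=P[m]; g[nm]=np.median(Q,0); print(nm,len(Q),Q.mean(0).round(4),g[nm].round(4))
q=g["r"]-g["g"]; print(np.linalg.norm(q),"ay yaw",np.degrees(np.arctan2(q[1],q[0])))
m=np.zeros(d.shape,bool); m[205:240,175:235]=1; m[205:240,270:330]=1
Q=P[m&(im.min(2)>150)]; c=Q.mean(0); n=np.linalg.svd(Q-c,full_matrices=False)[2][2]; n*=np.sign(n[2]); print(c.round(4),n.round(4),np.degrees(np.arccos(n[2])))
for a in[(130,168),(374,168),(252,168),(252,188),(252,200)]: print(a,P[a[1],a[0]].round(4))
```

```text
g 235 [ 0.5747 -0.0993  0.066 ] [ 0.5744 -0.0994  0.0626]
r 151 [ 0.6594 -0.0758  0.0642] [ 0.6598 -0.0757  0.0613]
0.08868741328499077 ay yaw 15.488387377973424
[ 0.6445 -0.1798  0.2655] [ 0.2352 -0.8156  0.5287] 58.08254906161863
(130, 168) [ 0.5118 -0.1506  0.289 ]
(374, 168) [ 0.7424 -0.0841  0.2867]
(252, 168) [ 0.6267 -0.1173  0.2897]
(252, 188) [ 0.6321 -0.136   0.2915]
(252, 200) [ 0.6363 -0.1506  0.2818]
```

Call:
{"method": "servo_tool", "body": {"targets": [{"hand": 255,"translation": [0,0,-35],"twist": [0,0,0]},{"hand": 255,"translation": [0,0,-35],"twist": [0,0,0]},{"hand": 255,"translation": [0,0,-10],"twist": [0,0,0]},{"hand": 255,"translation": [0,0,-10],"twist": [0,0,0]},{"hand": 255,"translation": [-1.6,5.8,-10],"twist": [0,0,0]},{"hand": 255,"translation": [-1.6,5.8,-10],"twist": [0,0,0]},{"hand": 255,"translation": [-1.6,5.8,-10],"twist": [0,0,0]},{"hand": 255,"translation": [-1.6,5.8,-10],"twist": [0,0,0]}]}}

```text
time_s: 3.9
tcp_pos: [0.6271, -0.1172, 0.2491]
ee_rot: [0.602, 0.799, 0.0, 0.001]
wrist_force: [2.1, -1.7, 2.7]
width: 0.004
```

Call:
{"method": "servo_tool", "body": {"targets": [{"hand": 255,"translation": [-1,4,-10],"twist": [0,0,0]},{"hand": 255,"translation": [-1,4,-10],"twist": [0,0,0]},{"hand": 255,"translation": [-1,3,-10],"twist": [0,0,0]},{"hand": 255,"translation": [-1,2,-10],"twist": [0,0,0]},{"hand": 255,"translation": [0,2,-10],"twist": [0,0,0]},{"hand": 255,"translation": [0,1,-6],"twist": [0,0,0]},{"hand": 255,"translation": [0,0,-4],"twist": [0,0,0]},{"hand": 255,"translation": [0,0,0],"twist": [0,0,0]}]}}

```text
time_s: 4.9
tcp_pos: [0.6219, -0.1011, 0.1889]
ee_rot: [0.602, 0.799, -0.0, -0.001]
wrist_force: [-0.2, -0.1, 0.0]
width: 0.004
```

Call:
{"method": "servo_tool", "body": {"targets": [{"hand": 255,"translation": [0,0,-2],"twist": [0,0,0]},{"hand": 255,"translation": [0,0,-2],"twist": [0,0,0]},{"hand": 255,"translation": [0,0,-2],"twist": [0,0,0]},{"hand": 255,"translation": [0,0,0],"twist": [0,0,0]}]}}

```text
time_s: 5.4
tcp_pos: [0.6224, -0.1012, 0.1871]
ee_rot: [0.602, 0.799, 0.001, 0.0]
wrist_force: [-7.2, 3.5, 21.1]
width: 0.004
```

Run:
```python
from h import *
im,d,c=grab("scene"); P=points(d,c)
cv2.imwrite("pics/s1.png",cv2.resize(im[60:260,60:340,::-1],None,fx=2.8,fy=2.8))
print(sensors.get_obs()["wrist_force"])
```

```text
[-6.45747891  2.23015171 21.53098269]
```

View pics/s1.png

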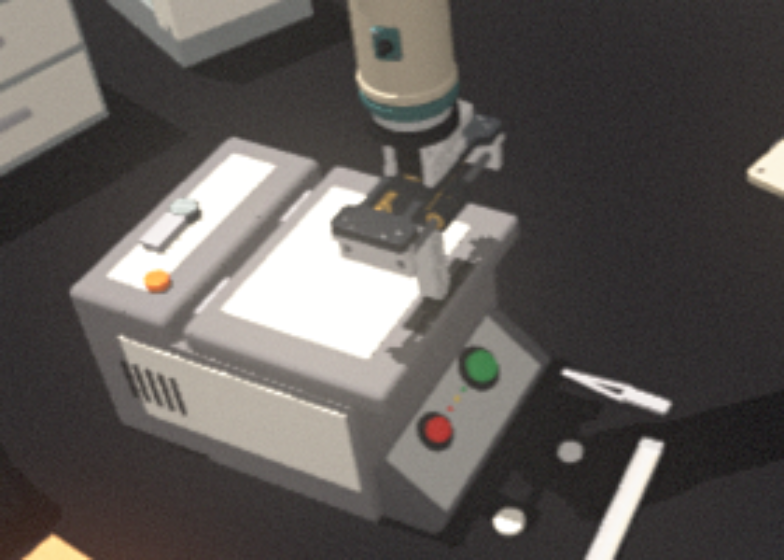

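The lid is shut: the contact force rose to 21 N at z = 0.187, which is the hard stop. The picture shows it flush, with the sprung buttons clear. Next I lift off, tilt 40° and stand off along the button's axis.

Call:
{"method": "servo_tool", "body": {"targets": [{"hand": 255,"translation": [0,0,30],"twist": [0,0,0]},{"hand": 255,"translation": [0,0,50],"twist": [0,0,0]},{"hand": 255,"translation": [0,0,40],"twist": [0,0,0]},{"hand": 255,"translation": [-15,25,0],"twist": [0,0,0]},{"hand": 255,"translation": [-15,25,0],"twist": [-7.71,-2.14,0]},{"hand": 255,"translation": [-15,25,0],"twist": [-7.71,-2.14,0]},{"hand": 255,"translation": [-15,25,0],"twist": [-7.71,-2.14,0]},{"hand": 255,"translation": [-15,2,-30],"twist": [-7.71,-2.14,0]},{"hand": 255,"translation": [0,0,-30],"twist": [-7.71,-2.14,0]},{"hand": 255,"translation": [0,0,-30],"twist": [0,0,0]},{"hand": 255,"translation": [0,0,-25],"twist": [0,0,0]},{"hand": 255,"translation": [0,0,0],"twist": [0,0,0]}]}}

```text
time_s: 6.95
tcp_pos: [0.5466, 0.0007, 0.1872]
ee_rot: [0.565, 0.751, -0.21, 0.271]
wrist_force: [-0.7, 0.5, 0.4]
width: 0.009
```

```bash
cat > chk.py <<'E'
from h import *
import sys
t=sys.argv[1]; im,d,c=grab("wrist"); P=points(d,c); cv2.imwrite(f"pics/{t}.png",im[...,::-1])
o=sensors.get_obs(); Rm=R.from_quat(o["ee_rot"]).as_matrix(); print(o["tcp_pos"].round(4),Rm.round(3).tolist(),o["joint_positions"].round(3),o["wrist_force"].round(1))
hsv=cv2.cvtColor(im,cv2.COLOR_RGB2HSV).astype(int);H,S=hsv[...,0],hsv[...,1]
for nm,m in(("g",(H>45)&(H<90)&(S>110)),("r",((H<8)|(H>172))&(S>140))):
    k,l,st,ce=cv2.connectedComponentsWithStats(m.astype(np.uint8))
    if k<2: continue
    i=1+st[1:,4].argmax(); Q=P[(l==i)&(d>0)]; print(nm,st[i],np.median(Q,0).round(4),"tool frame mm",(1000*Rm.T@(np.median(Q,0)-o["tcp_pos"])).round(1))
E
python3 chk.py w2
```

```text
[5.474e-01 5.000e-04 1.885e-01] [[-0.214, 0.962, 0.171], [0.735, 0.274, -0.62], [-0.643, -0.007, -0.766]] [-0.999  0.765  0.809  1.949  0.276  0.679 -0.279] [-0.1 -0.8  0.6]
g [240 159  25  25 483] [ 0.573  -0.0952  0.0599] tool frame mm [  7.   -0.8 162.1]
r [314 162  20  20 289] [ 0.6586 -0.0714  0.0595] tool frame mm [  6.3  88.1 162.4]
```

View pics/w2.png

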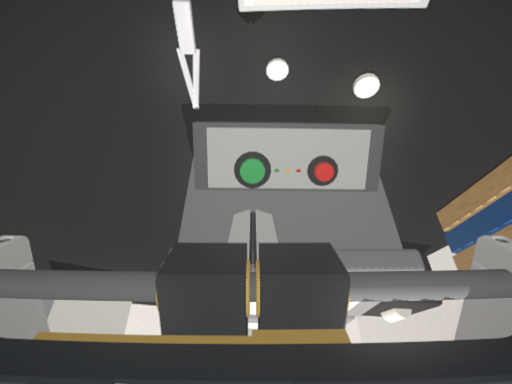

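The wrist view shows green at (252,171), in line with the fingers, and red at (324,172), well to the side. I shift 5 mm in tool x, then advance along the axis.

Call:
{"method": "servo_tool", "body": {"targets": [{"hand": 255,"translation": [-1,3.7,-3.2],"twist": [0,0,0]},{"hand": 255,"translation": [6.8,-24.8,-30.6],"twist": [0,0,0]},{"hand": 255,"translation": [6.8,-24.8,-30.6],"twist": [0,0,0]},{"hand": 255,"translation": [5.1,-18.6,-23],"twist": [0,0,0]},{"hand": 255,"translation": [2.6,-9.3,-11.5],"twist": [0,0,0]},{"hand": 255,"translation": [1.7,-6.2,-7.7],"twist": [0,0,0]},{"hand": 255,"translation": [0,0,0],"twist": [0,0,0]}]}}

```text
time_s: 7.88
tcp_pos: [0.5697, -0.0792, 0.0821]
ee_rot: [0.565, 0.751, -0.208, 0.272]
wrist_force: [0.2, -0.4, 0.7]
width: 0.008
```

```bash
python3 chk.py w3
```

```text
[ 0.5699 -0.0788  0.0823] [[-0.213, 0.962, 0.173], [0.736, 0.274, -0.619], [-0.643, -0.005, -0.766]] [-0.814  0.954  0.763  2.019  0.281  0.364 -0.286] [-0.2  1.2 -0.7]
g [231 191  39  24 617] [ 0.5709 -0.0916  0.057 ] tool frame mm [ 6.6 -2.4 27.4]
r [347 192  32  31 730] [ 0.6575 -0.0711  0.0589] tool frame mm [ 2.1 86.5 28.3]
```

View pics/w3.png

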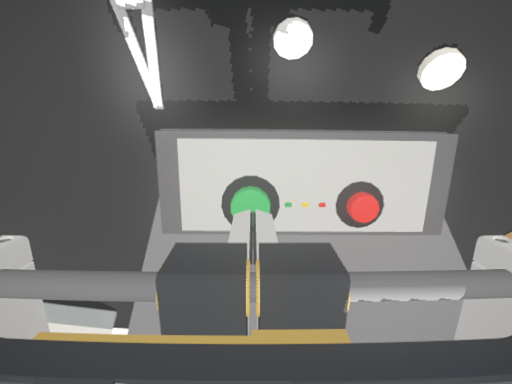

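Call:
{"method": "servo_tool", "body": {"targets": [{"hand": 255,"translation": [-0.4,1.5,-1.3],"twist": [0,0,0]},{"hand": 255,"translation": [1.4,-5,-6.1],"twist": [0,0,0]},{"hand": 255,"translation": [1.4,-5,-6.1],"twist": [0,0,0]},{"hand": 255,"translation": [0.7,-2.5,-3.1],"twist": [0,0,0]},{"hand": 255,"translation": [0,0,0],"twist": [0,0,0]},{"hand": 255,"translation": [0,0,0],"twist": [0,0,0]}]}}

```text
time_s: 8.68
tcp_pos: [0.5726, -0.0904, 0.0653]
ee_rot: [0.565, 0.751, -0.208, 0.271]
wrist_force: [-0.4, 1.1, -0.6]
width: 0.006
```

Call:
{"method": "servo_tool", "body": {"targets": [{"hand": 255,"translation": [0.7,-2.5,-3.1],"twist": [0,0,0]},{"hand": 255,"translation": [0.7,-2.5,-3.1],"twist": [0,0,0]},{"hand": 255,"translation": [0.5,-1.9,-2.3],"twist": [0,0,0]},{"hand": 255,"translation": [0,0,0],"twist": [0,0,0]},{"hand": 255,"translation": [0,0,0],"twist": [0,0,0]}]}}

```text
time_s: 9.3
tcp_pos: [0.5746, -0.0971, 0.0569]
ee_rot: [0.565, 0.751, -0.208, 0.271]
wrist_force: [-0.3, 2.4, 3.0]
width: 0.005
```

Call:
{"method": "servo_tool", "body": {"targets": [{"hand": 255,"translation": [0.3,-1.2,-1.5],"twist": [0,0,0]},{"hand": 255,"translation": [0.3,-1.2,-1.5],"twist": [0,0,0]},{"hand": 255,"translation": [0.2,-0.6,-0.8],"twist": [0,0,0]},{"hand": 255,"translation": [0,0,0],"twist": [0,0,0]},{"hand": 255,"translation": [0,0,0],"twist": [0,0,0]}]}}

```text
time_s: 9.93
tcp_pos: [0.5751, -0.0986, 0.0548]
ee_rot: [0.565, 0.751, -0.208, 0.272]
wrist_force: [-11.3, 17.9, 27.3]
width: 0.005
```

That is 34 N at the hard stop. With 3.8 N at about 3.9 mm and 2.6 mm more travel since, the button has bottomed, and it was held over 0.2 s. I retreat along the axis.

Call:
{"method": "servo_tool", "body": {"targets": [{"hand": 255,"translation": [-0.9,3.1,3.8],"twist": [0,0,0]},{"hand": 255,"translation": [-1.7,6.2,7.7],"twist": [0,0,0]},{"hand": 255,"translation": [-3.4,12.4,15.3],"twist": [0,0,0]},{"hand": 255,"translation": [-6.8,24.8,30.6],"twist": [0,0,0]},{"hand": 255,"translation": [-6.8,24.8,30.6],"twist": [0,0,0]},{"hand": 255,"translation": [-6.8,24.8,30.6],"twist": [0,0,0]},{"hand": 255,"translation": [-6.8,24.8,30.6],"twist": [0,0,0]},{"hand": 255,"translation": [0,0,0],"twist": [0,0,0]},{"hand": 255,"translation": [0,0,0],"twist": [0,0,0]}]}}

```text
time_s: 11.05
tcp_pos: [0.5413, 0.0197, 0.2016]
ee_rot: [0.566, 0.75, -0.209, 0.271]
wrist_force: [-0.3, 1.2, -0.4]
width: 0.002
```

```bash
python3 chk.py w4
python3 - <<'E'
from h import *
im,d,c=grab("scene"); P=points(d,c); a=np.load("scene0.npz")
cv2.imwrite("pics/s2.png",cv2.resize(im[60:360,60:480,::-1],None,fx=1.9,fy=1.9))
im,d,c=grab("top"); P=points(d,c); m=np.zeros(d.shape,bool); m[130:205,318:372]=1; m&=im.min(2)>190
Q=P[m]; q=Q.mean(0); n=np.linalg.svd(Q-q,full_matrices=False)[2][2]; print("lid inset z",np.percentile(Q[:,2],[5,50,95]).round(4),"tilt",np.degrees(np.arccos(abs(n[2]))).round(2))
E
```

```text
[0.5412 0.0192 0.2015] [[-0.213, 0.962, 0.17], [0.735, 0.272, -0.621], [-0.643, -0.008, -0.765]] [-1.036  0.745  0.81   1.93   0.273  0.736 -0.292] [-0.4 -0.6  0.5]
g [241 160  23  24 423] [ 0.5728 -0.0953  0.0598] tool frame mm [  0.2   0.3 184.9]
r [310 164  19  18 254] [ 0.6588 -0.0714  0.0594] tool frame mm [ -0.2  89.6 184.9]
lid inset z [0.1831 0.1871 0.1909] tilt 73.47
```

View pics/s2.png

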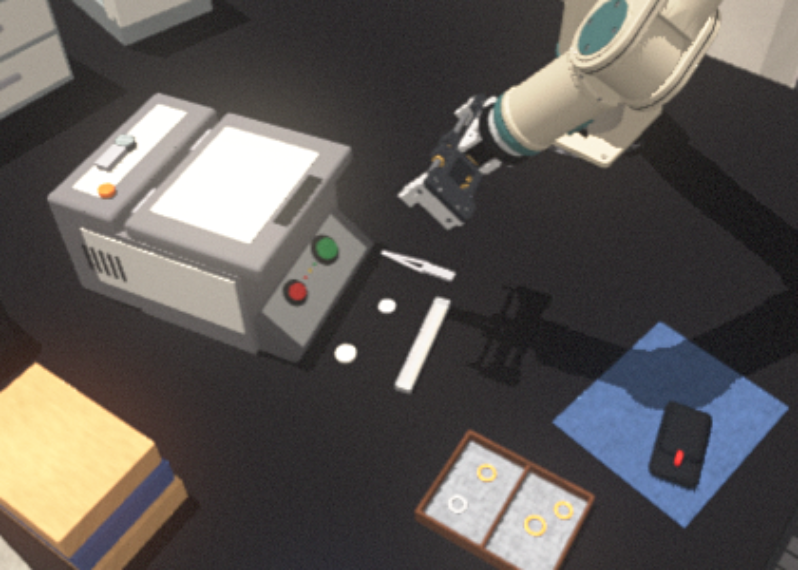

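The scene view shows the lid flush, both caps standing up, the arm clear and the bench items where they were. I'm handing in.

```bash
python3 -c "
from station import manip; print(manip.hand_in())"
```

```text
the job is handed in; nothing more can be done
None
```

I shut the lid and pressed the green start button all the way down. I then backed the arm off along the button's axis and handed the job in at about 11 s. The hand-in gives no verdict.

- **Lid:** I pushed it down at about 0.08 m/s. It met its stop at 21 N with the tip at z = 0.187, and its white inset reads a median height of 187 mm, which matches shut.
- **Start button:** The force was about 3.8 N part-way down, then 34 N against its end stop. I held it there for about 0.2 s or more. Afterwards the cap was back at its earlier measured height.
- **Stop button and bench:** The red button was never approached. In the last picture the bench items look unmoved, and the arm is clear of everything with wrist force near zero.
- **Not confirmed:** The sample is hidden under the shut lid, so I couldn't see it after closing. The last plane fit of the lid gave a meaningless 73° tilt. I put that down to a poor fit, because the inset's heights only ranged from 183 to 191 mm, and I did not rerun it.

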